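# Find the full tin by its weight and pack it

## Task

One of the three identical green tins on the bench is still full and the other two are empty: find the full one by lifting them, stand it upright in the open plywood case, and then shut the case's lid completely. Leave the two empty tins standing upright on the bench outside the case; do not tip any tin over, and leave the wine glass beside them where it is.

Things in the scene. Friction and masses are not known exactly. Their poses are not given: they have to be found in the camera images.
- tin_a_center (a point): Centre (half-way up, on the axis, z up) of one of three outwardly identical loose closed tins: round, 56 mm across, 95 mm tall, green with a pale label band and an aluminium screw lid (top 17 mm). One tin, a different one from start to start, is full and weighs 0.45 to 0.7 kg; the other two are empty, 0.12 kg each. It cannot be seen, only felt when lifted.
- tin_b_center (a point): Centre (half-way up, on the axis, z up) of one of three outwardly identical loose closed tins: round, 56 mm across, 95 mm tall, green with a pale label band and an aluminium screw lid (top 17 mm). One tin, a different one from start to start, is full and weighs 0.45 to 0.7 kg; the other two are empty, 0.12 kg each. It cannot be seen, only felt when lifted.
- tin_c_center (a point): Centre (half-way up, on the axis, z up) of one of three outwardly identical loose closed tins: round, 56 mm across, 95 mm tall, green with a pale label band and an aluminium screw lid (top 17 mm). One tin, a different one from start to start, is full and weighs 0.45 to 0.7 kg; the other two are empty, 0.12 kg each. It cannot be seen, only felt when lifted.
- case: Open-topped plywood packing case with steel corner plates, fixed to the bench: 170 mm (its x) by 200 mm (its y) outside, 115 mm high, walls and floor 8 mm thick, so that the inside is 154 x 184 mm and the inner floor lies 8 mm above the bench. Origin at the centre of its underside, z up, +x towards the hinged side, which faces away from the robot.
- lid_hinge (a point): Middle of the lid's hinge axis, on the case's far (+x) top rim, 85 mm in x and 115.5 mm up from the case's origin; the axis runs along the case's y.
- lid_edge (a point): Middle of the lid's free edge on its outer face. The lid is a plywood board 180 mm from hinge to free edge, 200 mm wide, 9 mm thick; shut, it lies on the rim and its free edge stands out 10 mm beyond the near wall. Its outer face (up when shut, away from the robot when open) lies 9 mm off the hinge axis, with a low strip along each side and the middle bare.
- lid (a joint): Hinge angle of the lid in rad: 0 shut flat on the case, 1.57 standing straight up, 1.75 the open stop; it starts between 1.48 and 1.70. The hinge is stiff: the lid stays wherever it is left and takes 2 to 4 N at its free edge to push shut; it has no catch and no spring.
- glass_center (a point): Centre (75 mm above its foot, on the axis) of a loose upright wine glass with a gilt rim, 94 mm across, 151 mm tall, standing beyond the tins; to be left alone.
Things that resemble listed ones, but are neither listed nor needed, are in the scene too. What is shaped like the part that bears tin_a_center but pink is not meant.

How it is judged:
By the outcome, as a careful person would: the job done as asked, in the order asked, and still so for the second after the job is handed in, with the robot touching nothing.
It also fails if it takes over 72 s, if anything falls off the work surface, if the arm or the gripper's body presses on something with over 40 N, if the wrist force passes 120 N, or if a joint passes its speed limit or range.

## Robot

A 6-joint arm with a two-finger parallel gripper is mounted at the origin on a cart in front of the work surface, level with it; the furniture and walls round the work are solid. World frame = base frame: x ahead of the robot, y to its left, z up, the work surface at z = 0. Lengths are in mm, angles in rad, forces in N, time in s.
With the tool pointing down it reaches from about 275 to 1000 mm from the base axis. Payload 8.4 kg.
Tool frame: the origin (TCP) lies at the very end of the fingers, on their centre line; the grasp point (between the pads) lies 19 mm behind it; x points along the fingers, y is the direction in which the jaws open and shut, and the axes are right-handed (so a half turn about x gives the same grasp; the last joint's range is limited). The gripper opens to 85 mm and grips with 20 to 120 N. Pads are 22 mm wide; open, the fingers measure 114 mm over their backs; the gripper's body (76 mm by 85 mm) begins 54 mm behind the grasp point. The pads swing forward as they close: fully open they stand 13 mm farther back than shut.
Start: joints at [1.185, 0.353, 1.633, -0, 1.155, -0.002], TCP at [234.028, 579.533, 206.881] pointing down, gripper open.
Joint ranges: [-2.63, 2.63], [-0.92, 2.1], [0.06, 2.66], [-1.3, 4.44], [0, 2.69], [-3.02, 3.02]. Speed limits (rad/s): [2.22, 2.22, 2.79, 3.14, 3.14, 3.14].

## Interface

Orientations are given as [roll, pitch, yaw] about the fixed x, y, z axes, in that order (R = Rz(yaw) Ry(pitch) Rx(roll)).
In Python, from rig import r, grab_frame, camera_params, sign_off gives the robot as it stands.
- The arm moves only by the tool drive_tool, never from a script. Its argument "rows" is one flat list of numbers, 7 for each row, row after row: the shift along the tool's x, y, z in mm, then the turn, a rotation vector about the tool's x, y, z in degrees, then the opening in per cent of the stroke, from 0 (shut) to 100 (fully open). In form: [x, y, z, rx, ry, rz, fingers, x, y, z, rx, ry, rz, fingers, ...]. A call has 1 to 10 rows; each row is the pose to reach, as a shift and turn from the pose measured when the call began, along the tool's axes at that moment; what a row does not reach only later rows make up. A row lasts 1/8 s, in which the tool goes at most 62.5 mm and 10.7 degrees, less where a joint would pass 70% of its speed; a pose out of reach is approached as far as the arm can. A call with a gripper value outside its range is refused whole. The fingers move at their own pace and stop on an object; "newtons" is the grip in N (left out, the last holds). Time passes only in rows, so rows that repeat a pose let the fingers close. It gives the time, the measured TCP pose, the force and the opening at its end, in the units of the state.
- r.sense(): the state, without advancing time (a new reading comes with each control period).
- grab_frame(name): name is "side" or "top"; returns the picture (480x640x3 uint8, red, green, blue); there is no depth.
- camera_params(name): a dict with "vertical_fov" (degrees; the focal length in pixels is half the picture's height over the tangent of half this angle, whatever the lens; pixels are square), "cx", "cy" (the principal point, pixels), "pose" (4x4, takes a point from camera to world coordinates). Camera axes: x right, y down, z forward; pixel columns grow to the right and rows downward; lengths in mm; the calibration is good to about 2 mm. A picture is of the moment at which its call begins. camera_params takes no time and is no camera call.
- sign_off(): hands the job in, once; it reports no verdict.
The state is a dict: "clock": time; "qpos": joint angles; "qvel": joint speeds; "joint_efforts": joint torques, N m; "eef_pos": TCP position; "tcp_rot": TCP orientation; "contact_force": force on the tool from outside, world axes, zero at the start; "wrist_torque": the same for the moment, N m; "opening": opening from 0.0 (shut) to 1.0 (fully open).
Only numpy, scipy, OpenCV 4.12 (cv2) and the standard library are available. Lean on these libraries where they do the work, as an engineer would, in place of code of your own. Each camera call takes 0.05 s, during which the arm holds its last target.

## Working session

There is one attempt and no reset: what is moved stays moved. The work goes in short steps, Python scripts to look and compute and a tool call to move; the robot and the scene stay as the last step left them, time stands still between calls to the robot, and variables do not carry over. Pictures are saved under pics/ and viewed, and the job is handed in when it is done.

Besides the shell and the picture viewer there is one more tool, called after "Request:" by a JSON object that holds its "api" and its "payload". drive_tool: Moves the arm, as the interface text tells. Its arguments: {"type":"object","properties":{"rows":{"type":"array","items":{"type":"number"}},"newtons":{"type":"number"}},"required":["rows"]}

```bash
ls; mkdir -p pics; python3 - <<'E'
from rig import r, grab_frame, camera_params
import cv2
for n in("side","top"):
    cv2.imwrite(f"pics/{n}0.png",grab_frame(n)[:,:,::-1]); print(n,camera_params(n))
print(r.sense())
E
```

```text
pics
side {'vertical_fov': 50.99241017017555, 'cx': 323.4168967273026, 'cy': 234.0509767231002, 'pose': array([[ 9.36343424e-01, -2.07734898e-01,  2.83032161e-01,
         1.34137541e+02],
       [-3.51058217e-01, -5.64025729e-01,  7.47417624e-01,
        -1.03857365e+03],
       [ 4.37269713e-03, -7.99200344e-01, -6.01048825e-01,
         8.85315599e+02],
       [ 0.00000000e+00,  0.00000000e+00,  0.00000000e+00,
         1.00000000e+00]])}
top {'vertical_fov': 49.35914728943885, 'cx': 316.4355402384827, 'cy': 238.8873058215997, 'pose': array([[-9.04786229e-03, -9.89465723e-01,  1.44484321e-01,
         3.37144124e+02],
       [-9.99923256e-01,  7.72975669e-03, -9.68159465e-03,
        -8.22822049e+01],
       [ 8.46277741e-03, -1.44560830e-01, -9.89459725e-01,
         1.27275683e+03],
       [ 0.00000000e+00,  0.00000000e+00,  0.00000000e+00,
         1.00000000e+00]])}
{'clock': 0.1, 'qpos': array([ 1.18461187e+00,  3.53584210e-01,  1.63406276e+00, -5.41730675e-05,
        1.15520725e+00, -2.39382696e-03]), 'qvel': array([ 0.00233397, -0.00071543, -0.0032048 ,  0.00040932,  0.00178231,
        0.00131398]), 'joint_efforts': array([ 4.75658708e-04, -6.06360483e+01, -3.42820036e+01,  1.42693980e-05,
        3.85600200e-03,  1.70671711e-05]), 'eef_pos': array([233.86270643, 579.09830307, 206.23217097]), 'tcp_rot': array([-1.53394648,  1.56953378, -1.91771521]), 'contact_force': array([0.93072703, 0.06451529, 0.22986135]), 'wrist_torque': array([-0.02439589, -0.02463289, -0.03570787]), 'opening': 0.9967134015791687}
```

View pics/side0.png

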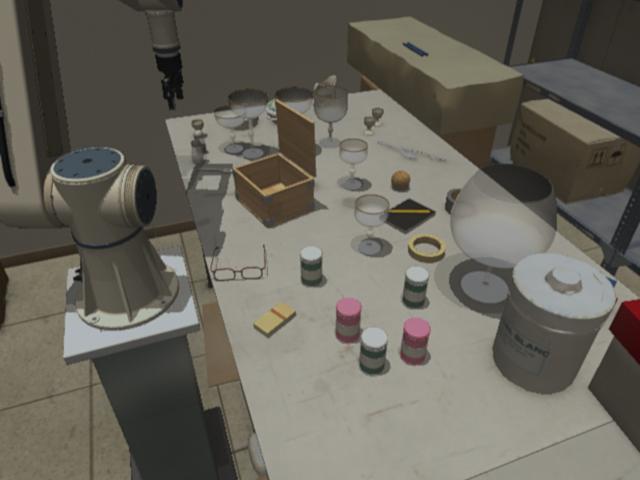

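View pics/top0.png

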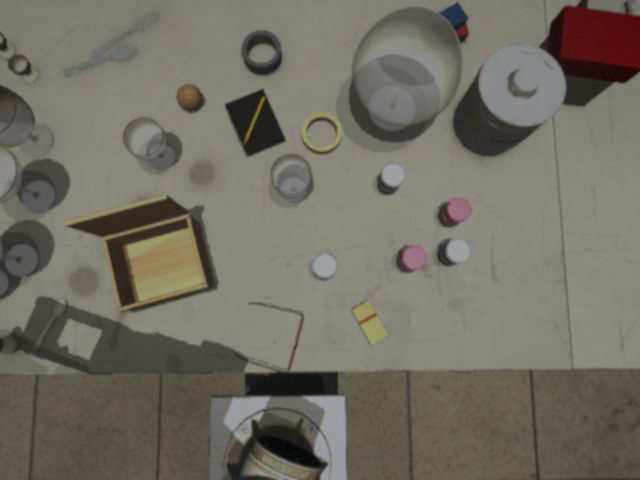

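```bash
cat > h.py <<'E'
import numpy as np, cv2
from rig import r, grab_frame, camera_params
def cam(n):
    p=camera_params(n); f=240/np.tan(np.radians(p['vertical_fov']/2)); return p['pose'],f,p['cx'],p['cy']
def pix2z(n,u,v,z):
    T,f,cx,cy=cam(n); d=T[:3,:3]@np.array([(u-cx)/f,(v-cy)/f,1]); o=T[:3,3]; return o+d*(z-o[2])/d[2]
def proj(n,P):
    T,f,cx,cy=cam(n); P=np.atleast_2d(P); q=(P-T[:3,3])@T[:3,:3]; return np.c_[q[:,0]/q[:,2]*f+cx,q[:,1]/q[:,2]*f+cy]
def snap(n,name,box=None,s=1):
    im=grab_frame(n)[:,:,::-1].copy()
    cv2.imwrite(f'pics/{name}_raw.png',im)
    if box: x0,y0,x1,y1=box; im=im[y0:y1,x0:x1]
    im=cv2.resize(im,None,fx=s,fy=s,interpolation=cv2.INTER_CUBIC); cv2.imwrite(f'pics/{name}.png',im)
E
python3 - <<'E'
import cv2
a=cv2.imread('pics/top0.png')[150:310,60:480]; b=cv2.imread('pics/side0.png')[90:380,220:450]
cv2.imwrite('pics/t1.png',cv2.resize(a,(798,304),interpolation=2)); cv2.imwrite('pics/s1.png',cv2.resize(b,(460,580),interpolation=2))
from h import *
for n,l in(('top',[(324,265),(391,177),(456,251),(413,258),(457,210)]),('side',[(311,254),(416,274),(374,338),(349,306),(416,328)])):
    for p in l: print(n,p,pix2z(n,*p,95).round(1))
E
```

```text
top (324, 265) [ 449.3 -110.4   95. ]
top (391, 177) [ 653.  -268.3   95. ]
top (456, 251) [ 478.8 -411.3   95. ]
top (413, 258) [ 463.6 -312.7   95. ]
top (457, 210) [ 573.8 -418.1   95. ]
side (311, 254) [ 448.5 -122.3   95. ]
side (416, 274) [ 656.7 -278.8   95. ]
side (374, 338) [ 479.1 -423.8   95. ]
side (349, 306) [ 466.7 -321.4   95. ]
side (416, 328) [ 573.4 -429.5   95. ]
```

View pics/t1.png

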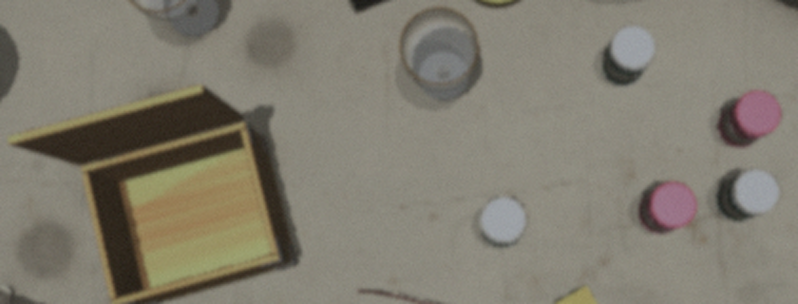

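View pics/s1.png

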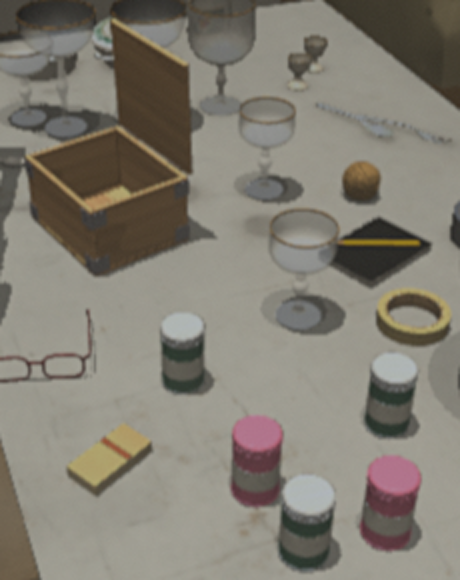

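```bash
python3 - <<'E'
from h import *
print(proj('side',[[234,579.3,206.5],[448.8,-112,95],[448.8,-112,0]]),proj('top',[[234,579.3,206.5]]))
from scipy.optimize import least_squares
for a,b in [((324,265),(311,254)),((391,177),(416,274)),((456,251),(374,338)),((413,258),(349,306)),((457,210),(416,328))]:
    s=least_squares(lambda P:np.r_[proj('top',P)[0]-a,proj('side',P)[0]-b],[500,-200,80]); print(s.x.round(1),s.fun.round(1))
a=cv2.imread('pics/side0.png')
cv2.imwrite('pics/z.png',np.hstack([cv2.resize(a[235:300,285:335],(385,500),interpolation=2),cv2.resize(a[320:385,350:400],(385,500),interpolation=2)]))
cv2.imwrite('pics/z2.png',cv2.resize(a[30:120,130:230],(600,540),interpolation=2))
E
```

```text
[[177.39991879 114.54197429]
 [309.75834608 251.52926418]
 [310.19287148 279.85446428]] [[-21.8944989  370.91582965]]
[ 451.1 -110.9   85.3] [ 0.1 -0.4 -0.5  0.1]
[ 658.5 -270.7   86.6] [ 0.4 -1.3 -1.4  0.4]
[ 482.1 -415.    84. ] [ 0.3 -0.9 -0.8  0.2]
[ 467.  -314.8   88.1] [ 0.3 -1.2 -1.2  0.2]
[ 577.5 -421.6   84.8] [ 0.2 -0.7 -0.6  0.2]
```

View pics/z.png

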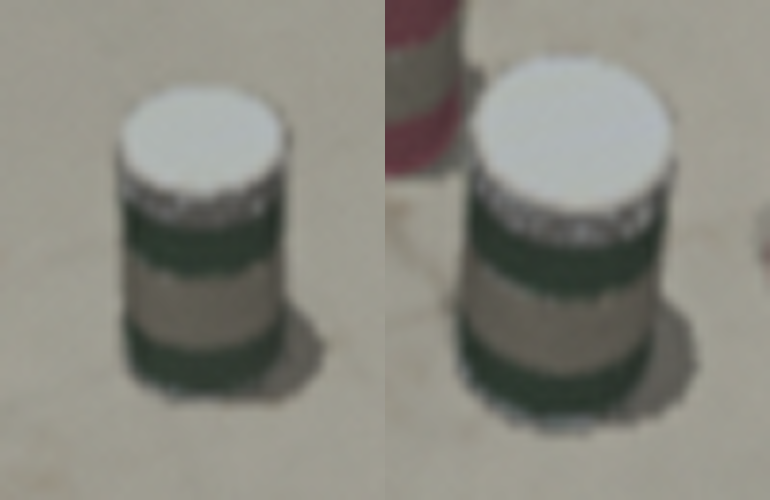

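View pics/z2.png

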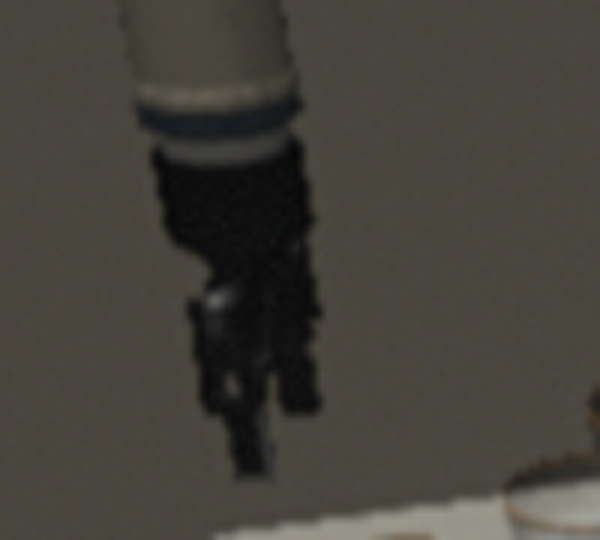

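```bash
python3 - <<'E'
from h import *
b=[(120.5,308),(206.3,287.9),(189,216.8),(104.7,238.4)]
P=[pix2z('top',*p,115) for p in b]; P=np.array(P);print(P.round(1),P.mean(0)); print(np.linalg.norm(P-np.roll(P,-1,0),axis=1))
# side rim corners: near-left? crop coords s1 /2+(220,90)
s=[(28,158),(97,207),(185,180),(115,130)]
Q=np.array([pix2z('side',u/2+220,v/2+90,115) for u,v in s]);print(Q.round(1),Q.mean(0)); print(np.linalg.norm(Q-np.roll(Q,-1,0),axis=1))
from scipy.spatial.transform import Rotation as R
print(R.from_euler('xyz',r.sense()['tcp_rot']).as_matrix().round(3))
a=cv2.imread('pics/side0.png')[90:230,220:330]
cv2.imwrite('pics/z3.png',cv2.resize(a,(471,600),interpolation=2))
a=cv2.imread('pics/top0.png')[180:320,50:230]
cv2.imwrite('pics/z4.png',cv2.resize(a,(720,560),interpolation=2))
E
```

```text
[[356.5 337.1 115. ]
 [398.8 150.3 115. ]
 [558.7 192.6 115. ]
 [511.  379.2 115. ]] [456.25458279 264.79352273 115.        ]
[191.43989267 165.31457613 192.54751322 160.09750537]
[[355.9 325.4 115. ]
 [417.5 153.4 115. ]
 [560.2 180.7 115. ]
 [506.8 366.5 115. ]] [460.10773378 256.48202079 115.        ]
[182.63759653 145.27863019 193.33109716 156.38508825]
[[-0.     0.374  0.927]
 [-0.001  0.927 -0.374]
 [-1.    -0.001  0.   ]]
```

View pics/z3.png

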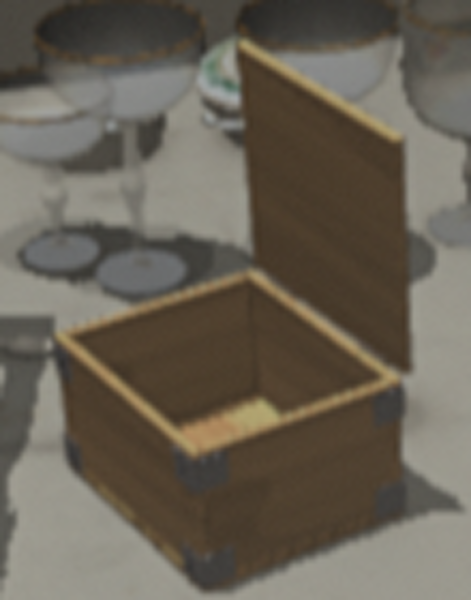

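View pics/z4.png

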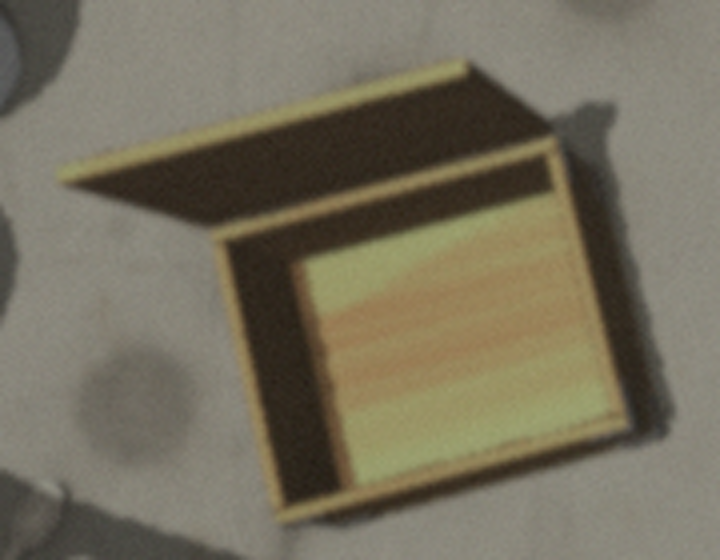

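```bash
cat > ba.py <<'E'
from h import *
from scipy.optimize import least_squares
from scipy.spatial.transform import Rotation as R
S=np.array([(234,168.2),(265.5,195.5),(312.9,178.7),(278.8,153.5),(270.2,228.3),(313.3,210.8),(238.2,199.7)])
T=np.array([(120,310),(207,286.3),(188.8,215.5),(103.8,238.8)])
C=np.array([(-85,100,115),(-85,-100,115),(85,-100,115),(85,100,115),(-85,-100,0),(85,-100,0),(-85,100,0)],float)
tt=np.array([(324.5,265.5),(391.5,177.5),(456,251),(413,258),(457,210)]);ts=np.array([(311.4,253.2),(416,274),(374.3,337.2),(349,306),(416,328)])
def pr(n,P,c):
    Tm,f,cx,cy=cam(n); q=(P-Tm[:3,3]-c[3:6])@Tm[:3,:3]@R.from_rotvec(c[:3]).as_matrix()
    x=q[:,:2]/q[:,2:]; r2=(x**2).sum(1,keepdims=True); return x*(1+c[6]*r2)*f+[cx,cy]
def case(p): 
    c,s=np.cos(p[2]),np.sin(p[2]); return C@np.array([[c,s,0],[-s,c,0],[0,0,1]])+[p[0],p[1],0]
def res(p,use=(1,1)):
    cs=case(p[:3]); tin=np.c_[p[3:13].reshape(5,2),np.full(5,95.)]; a,b=p[13:20],p[20:27]
    pri=np.array([.005]*3+[2]*3+[.15])
    return np.r_[(pr('side',cs,a)-S).ravel(),(pr('top',cs[:4],b)-T).ravel(),(pr('side',tin,a)-ts).ravel(),(pr('top',tin,b)-tt).ravel(),a/pri,b/pri]
p0=np.r_[458,260,0.25,449,-115,655,-273,479,-417,465,-317,574,-423,np.zeros(14)]
s=least_squares(res,p0,loss='soft_l1')
if __name__=='__main__':
    np.set_printoptions(suppress=True)
    print(s.x[:3],'\n',s.x[3:13].reshape(5,2).round(1),'\n',s.x[13:20].round(4),s.x[20:].round(4),s.cost)
    print(res(s.x)[:42].reshape(-1,2).round(1))
    np.save('cal.npy',s.x)
E
python3 ba.py
```

```text
[458.85919236 267.55789888   0.26643165] 
 [[ 449.5 -114.1]
 [ 655.2 -273.8]
 [ 479.9 -417.6]
 [ 465.3 -316.7]
 [ 574.5 -424.7]] 
 [ 0.0021 -0.0026 -0.0012 -0.0537  0.2309  0.3972 -0.05  ] [ 0.0015  0.0023  0.0018  0.0537 -0.2309  0.6654 -0.1025] 8.971507537323758
[[-1.1 -0. ]
 [ 0.1  1. ]
 [ 1.8  0.1]
 [ 0.8 -0.3]
 [-2.1  0.9]
 [ 1.6 -0.2]
 [-1.7 -0.4]
 [ 0.4  0.8]
 [-0.5  0.4]
 [-0.6 -1.2]
 [ 0.2 -0.7]
 [ 0.3  0. ]
 [-0.4  0.1]
 [-0.1 -0.3]
 [-0.2 -0. ]
 [ 0.4 -0.6]
 [-0.1  0.2]
 [ 0.1 -0.4]
 [ 0.3 -0. ]
 [ 0.1 -0.2]
 [ 0.2  0.6]]
```

```bash
cat > plan.py <<'E'
import sys; from h import *
from scipy.spatial.transform import Rotation as R
def plan(x,y,z,phi=None,pitch=0,pr=True):
    """tool-down pose, jaw axis angle phi deg (world); None=tangential; -> shift,rotvec deg"""
    s=r.sense(); M=R.from_euler('xyz',s['tcp_rot']).as_matrix(); p=s['eef_pos']
    if phi is None: phi=np.degrees(np.arctan2(y,x))+90
    best=None
    for k in (0,180):
        a=np.radians(phi+k); X=np.array([0,0,-1.]); Y=np.array([np.cos(a),np.sin(a),0]); Z=np.cross(X,Y)
        G=np.c_[X,Y,Z]@R.from_euler('y',pitch,degrees=True).as_matrix(); rv=(R.from_matrix(M.T@G)).as_rotvec(degrees=True)
        if best is None or np.linalg.norm(rv)<np.linalg.norm(best): best=rv
    print('shift',(M.T@(np.array([x,y,z])-p)).round(1),'rot',best.round(1),'F',s['contact_force'].round(2),'t',s['clock'],'op',round(float(s['opening']),3),'p',p.round(1),'q',s['qpos'].round(2))
if __name__=='__main__':
    a=[None if v=='-' else float(v) for v in sys.argv[1:]]; plan(*a)
E
python3 plan.py 449.5 -114 250
python3 - <<'E'
from h import *
print(pix2z('top',392,107,0),pix2z('side',487,287,0),pix2z('top',292,185,0))
for x,y in [(355,60),(460,60),(405,135)]: print(pix2z('top',x,y,200))
E
```

```text
shift [ -43.  -562.   459.5] rot [-7.8 -0.   0.1] F [0.93 0.06 0.23] t 0.1 op 0.997 p [233.9 579.1 206.2] q [ 1.18  0.35  1.63 -0.    1.16 -0.  ]
[ 862.75083241 -291.30617102    0.        ] [ 866.42614861 -295.3692795     0.        ] [659.59062821 -34.88984243   0.        ]
[ 888.43144191 -180.68276934  200.        ]
[ 887.35063986 -410.8573399   200.        ]
[ 717.1026415 -284.4452578  200.       ]
```

Request:
{"api": "drive_tool", "payload": {"rows": [-43,-562,460,-8,0,0,100,-43,-562,460,-8,0,0,100,-43,-562,460,-8,0,0,100,-43,-562,460,-8,0,0,100,-43,-562,460,-8,0,0,100,-43,-562,460,-8,0,0,100,-43,-562,460,-8,0,0,100,-43,-562,460,-8,0,0,100,-43,-562,460,-8,0,0,100,-43,-562,460,-8,0,0,100]}}

```text
clock: 1.35
eef_pos: [419.6, -18.2, 244.1]
tcp_rot: [-1.176, 1.57, -1.42]
contact_force: [0.8, 1.4, 0.7]
opening: 1.003
```

```bash
python3 plan.py 449.5 -114 150
```

```text
shift [ 94.2 -85.6  52.1] rot [0.2 0.  0.1] F [0.79 1.36 0.65] t 1.35 op 1.003 p [419.6 -18.2 244.1] q [-0.05 -0.02  2.   -0.    1.16 -1.37]
```

Request:
{"api": "drive_tool", "payload": {"rows": [94,-86,52,0,0,0,100,94,-86,52,0,0,0,100,94,-86,52,0,0,0,100,94,-86,52,0,0,0,100,94,-86,52,0,0,0,100,94,-86,52,0,0,0,100]}}

```text
clock: 2.1
eef_pos: [449.8, -113.5, 151.3]
tcp_rot: [-0.366, 1.568, -0.608]
contact_force: [-0.3, -0.4, 0.3]
opening: 1.001
```

```bash
python3 - <<'E'
from h import *
snap('side','a1',(260,150,380,290),4); snap('top','a1t',(260,200,380,320),4)
a=cv2.imread('pics/a1.png');b=cv2.imread('pics/a1t.png');b=cv2.copyMakeBorder(b,0,80,0,0,0);c=np.hstack([a,b]);c=cv2.resize(c,(800,467));cv2.imwrite('pics/a1c.png',c)
E
python3 plan.py 449.5 -114 45
```

```text
shift [106.1  -0.2  -0.3] rot [0.3 0.1 0.1] F [-0.45 -0.16 -0.38] t 2.2 op 0.999 p [ 449.7 -113.7  151.1] q [-0.25  0.17  2.02 -0.    0.95 -1.58]
```

View pics/a1c.png

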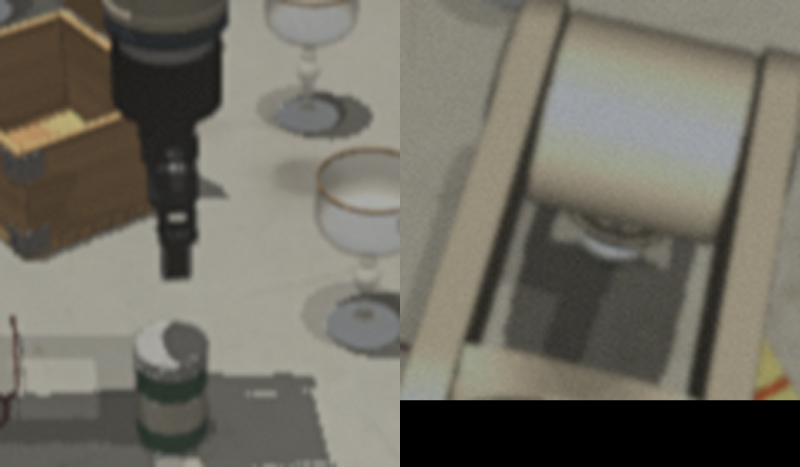

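Request:
{"api": "drive_tool", "payload": {"rows": [25,0,0,0,0,0,100,45,0,0,0,0,0,100,58,0,0,0,0,0,100,68,0,0,0,0,0,100,75,0,0,0,0,0,100]}}

```text
clock: 2.82
eef_pos: [450.0, -113.8, 75.8]
tcp_rot: [-0.403, 1.568, -0.646]
contact_force: [1.0, -0.1, 0.3]
opening: 0.998
```

```bash
python3 - <<'E'
from h import *
snap('side','a2',(280,200,350,300),6)
E
python3 plan.py 449.5 -114 45
```

```text
shift [30.2 -0.3 -0. ] rot [0.3 0.1 0.1] F [ 0.34  0.81 -0.47] t 2.875 op 1.003 p [ 449.6 -113.7   75.2] q [-0.25  0.29  2.08 -0.    0.77 -1.58]
```

View pics/a2.png

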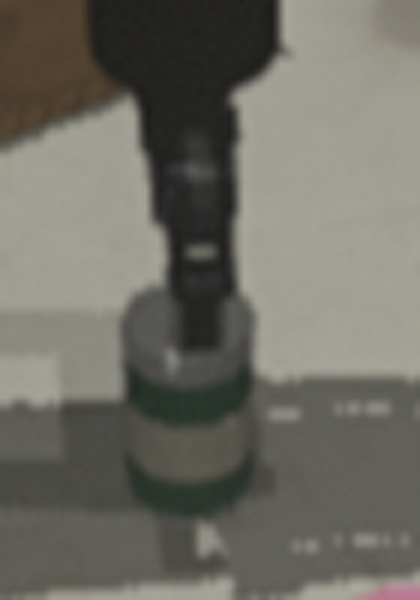

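Request:
{"api": "drive_tool", "payload": {"rows": [12,0,0,0,0,0,100,22,0,0,0,0,0,100,30,0,0,0,0,0,100,30,0,0,0,0,0,100,30,0,0,0,0,0,55,30,0,0,0,0,0,40,30,0,0,0,0,0,40,30,0,0,0,0,0,40,30,0,0,0,0,0,40], "newtons": 50}}

```text
clock: 4.0
eef_pos: [450.2, -113.8, 45.9]
tcp_rot: [-0.328, 1.568, -0.571]
contact_force: [-1.1, 1.2, 4.9]
opening: 0.634
```

```bash
python3 plan.py 449.5 -114 75
```

```text
shift [-29.1  -0.4  -0.5] rot [0.3 0.1 0. ] F [-1.1   1.18  4.93] t 4.0 op 0.634 p [ 450.2 -113.8   45.9] q [-0.25  0.34  2.1  -0.    0.7  -1.58]
```

Request:
{"api": "drive_tool", "payload": {"rows": [-10,0,0,0,0,0,40,-20,0,0,0,0,0,40,-30,0,0,0,0,0,40,-40,0,0,0,0,0,40,-40,0,0,0,0,0,40,-40,0,0,0,0,0,40,-40,0,0,0,0,0,40]}}

```text
clock: 4.88
eef_pos: [449.8, -113.7, 85.5]
tcp_rot: [-0.455, 1.569, -0.698]
contact_force: [-0.1, 1.1, -1.3]
opening: 0.633
```

```bash
python3 - <<'E'
from h import *
for i in range(4):
    grab_frame('side'); s=r.sense(); print(s['contact_force'].round(2),s['joint_efforts'][1:3].round(2))
snap('side','a3',(280,180,350,300),5)
E
python3 plan.py 449.5 -114 75
```

```text
[ 0.86 -0.37 -0.59] [-45.94 -25.25]
[-0.16 -0.42 -1.21] [-45.87 -25.23]
[-0.53 -0.64 -1.29] [-45.82 -25.21]
[ 0.37  0.56 -1.28] [-45.79 -25.21]
shift [10.7 -0.4 -0.4] rot [0.3 0.1 0. ] F [ 0.09 -0.04 -1.64] t 5.125 op 0.639 p [ 449.9 -113.7   85.7] q [-0.25  0.27  2.08 -0.    0.79 -1.58]
```

View pics/a3.png

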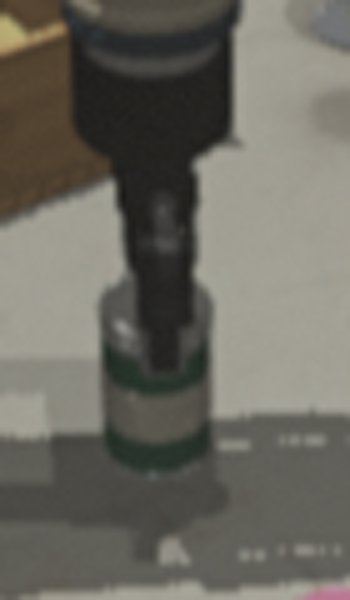

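Tin A weighs about 1.2 N, so it is empty. I'll set it back down and go to tin C.

Request:
{"api": "drive_tool", "payload": {"rows": [12,0,0,0,0,0,40,24,0,0,0,0,0,40,34,0,0,0,0,0,40,38,0,0,0,0,0,40,40,0,0,0,0,0,40,40,0,0,0,0,0,40,40,0,0,0,0,0,100,40,0,0,0,0,0,100,40,0,0,0,0,0,100,40,0,0,0,0,0,100]}}

```text
clock: 6.38
eef_pos: [450.1, -113.8, 45.7]
tcp_rot: [-0.384, 1.568, -0.627]
contact_force: [-0.2, -0.5, -0.8]
opening: 1.003
```

```bash
python3 plan.py 480 -417.5 160
```

```text
shift [-113.9 -287.7  102.4] rot [27.1  0.1  0. ] F [-0.16 -0.49 -0.8 ] t 6.375 op 1.003 p [ 450.1 -113.8   45.7] q [-0.25  0.34  2.1  -0.    0.7  -1.58]
```

Request:
{"api": "drive_tool", "payload": {"rows": [-50,0,0,0,0,0,100,-100,0,0,0,0,0,100,-114,-50,20,5,0,0,100,-114,-100,40,10,0,0,100,-114,-150,60,17,0,0,100,-114,-200,80,24,0,0,100,-114,-250,95,27,0,0,100,-114,-288,102,27,0,0,100,-114,-288,102,27,0,0,100,-114,-288,102,27,0,0,100]}}

```text
clock: 7.62
eef_pos: [479.2, -417.1, 159.7]
tcp_rot: [0.414, 1.569, -0.301]
contact_force: [0.6, 0.1, -1.0]
opening: 0.998
```

```bash
python3 - <<'E'
from h import *
snap('side','c1',(330,230,430,390),4)
E
python3 plan.py 480 -417.5 76
```

```text
shift [83.9 -0.2  0.9] rot [ 0.1  0.1 -0. ] F [ 0.08 -0.01  0.5 ] t 7.675 op 1.0 p [ 479.3 -416.7  159.9] q [-0.72  0.41  1.65  0.    1.07 -1.58]
```

View pics/c1.png

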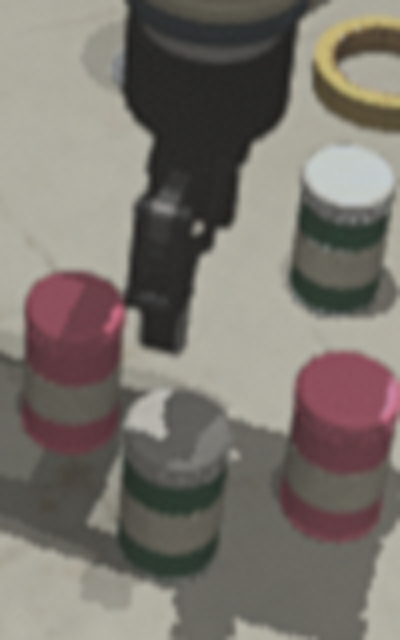

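Request:
{"api": "drive_tool", "payload": {"rows": [30,0,1,0,0,0,100,55,0,1,0,0,0,100,70,0,1,0,0,0,100,80,0,1,0,0,0,100,84,0,1,0,0,0,100]}}

```text
clock: 8.3
eef_pos: [480.4, -417.2, 75.8]
tcp_rot: [0.364, 1.569, -0.349]
contact_force: [0.3, 0.3, 0.6]
opening: 0.999
```

```bash
python3 - <<'E'
from h import *
snap('side','c2',(330,230,430,390),4)
E
python3 plan.py 480 -417.5 45
```

```text
shift [30.6 -0.4 -0.1] rot [ 0.1  0.1 -0. ] F [-0.38  0.26 -0.25] t 8.35 op 0.999 p [ 480.3 -417.2   75.6] q [-0.72  0.51  1.71  0.    0.92 -1.58]
```

View pics/c2.png

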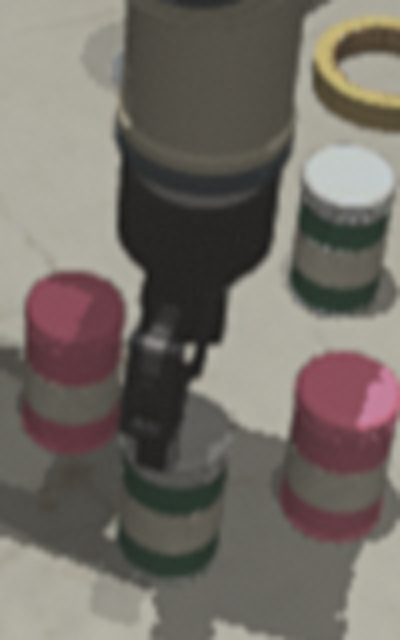

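Request:
{"api": "drive_tool", "payload": {"rows": [12,0,0,0,0,0,100,22,0,0,0,0,0,100,30,0,0,0,0,0,100,30,0,0,0,0,0,100,30,0,0,0,0,0,55,30,0,0,0,0,0,40,30,0,0,0,0,0,40,30,0,0,0,0,0,40,30,0,0,0,0,0,40], "newtons": 50}}

```text
clock: 9.48
eef_pos: [480.9, -417.7, 46.3]
tcp_rot: [0.19, 1.568, -0.524]
contact_force: [0.5, 0.2, 6.5]
opening: 0.634
```

Request:
{"api": "drive_tool", "payload": {"rows": [-10,0,0,0,0,0,40,-20,0,0,0,0,0,40,-30,0,0,0,0,0,40,-40,0,0,0,0,0,40,-40,0,0,0,0,0,40,-40,0,0,0,0,0,40,-40,0,0,0,0,0,40]}}

```text
clock: 10.35
eef_pos: [480.5, -417.4, 85.9]
tcp_rot: [0.248, 1.569, -0.466]
contact_force: [-0.2, 0.1, -1.3]
opening: 0.639
```

```bash
python3 - <<'E'
from h import *
for i in range(3):
    grab_frame('side'); s=r.sense(); print(s['contact_force'].round(2),s['joint_efforts'][1:3].round(2))
snap('side','c3',(330,230,430,390),4)
E
python3 plan.py 480 -417.5 75
```

```text
[-0.19  0.41 -1.24] [-66.39 -29.55]
[ 0.26  0.81 -2.69] [-66.31 -29.52]
[-0.24 -0.91 -1.51] [-66.25 -29.5 ]
shift [11.  -0.4 -0.5] rot [ 0.1  0.1 -0. ] F [ 0.67 -0.8  -1.34] t 10.55 op 0.637 p [ 480.7 -417.5   86.1] q [-0.72  0.5   1.7   0.    0.94 -1.58]
```

View pics/c3.png

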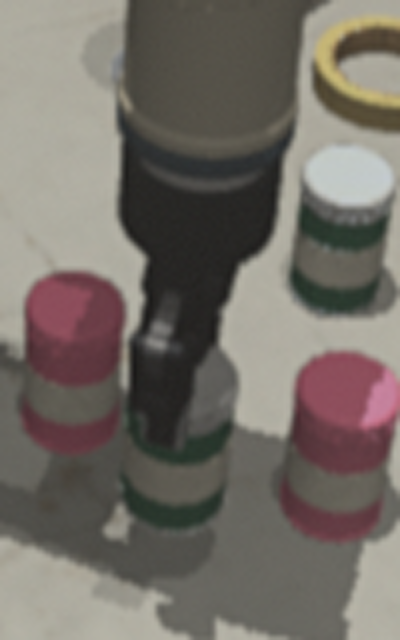

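Tin C is also empty (about 1.4 N). I'll put it back, then take B.

Request:
{"api": "drive_tool", "payload": {"rows": [12,0,0,0,0,0,40,24,0,0,0,0,0,40,34,0,0,0,0,0,40,38,0,0,0,0,0,40,40,0,0,0,0,0,40,40,0,0,0,0,0,40,40,0,0,0,0,0,100,40,0,0,0,0,0,100,40,0,0,0,0,0,100,40,0,0,0,0,0,100]}}

```text
clock: 11.8
eef_pos: [480.8, -417.6, 46.1]
tcp_rot: [0.208, 1.568, -0.506]
contact_force: [0.3, -0.3, -0.4]
opening: 0.999
```

Request:
{"api": "drive_tool", "payload": {"rows": [-25,0,0,0,0,0,100,-75,0,0,0,0,0,100,-114,0,0,0,0,0,100,-114,0,0,0,0,0,100]}}

```text
clock: 12.3
eef_pos: [482.3, -419.0, 163.8]
tcp_rot: [0.054, 1.562, -0.66]
contact_force: [0.1, 0.0, -0.3]
opening: 1.0
```

```bash
python3 plan.py 655 -273.5 160; python3 - <<'E'
from h import *
snap('side','c4',(290,200,450,400),3)
E
```

```text
shift [  4.2 223.   35.3] rot [-18.2   0.5   0.1] F [ 0.15  0.04 -0.26] t 12.3 op 1.0 p [ 482.3 -419.   163.8] q [-0.72  0.41  1.65  0.    1.07 -1.58]
```

View pics/c4.png

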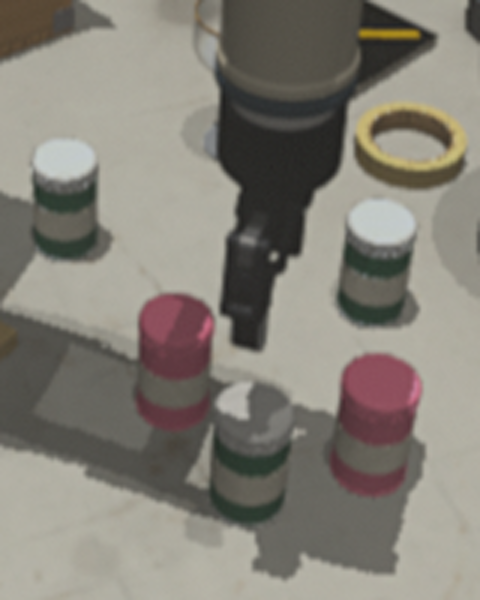

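```bash
python3 - <<'E'
from h import *
from scipy.optimize import least_squares
a=(407,64);b=(503,200)
s=least_squares(lambda P:np.r_[proj('top',P)[0]-a,proj('side',P)[0]-b],[800,-290,200]);print(s.x,s.fun)
z=s.x[2]
print(pix2z('top',353,64,z)-pix2z('top',461,64,z))
snap('top','g1',(330,0,480,240),2.4)
E
```

```text
[ 851.24868181 -283.67276949  260.93936132] [ 0.65113305 -1.55924513 -1.74635086  0.68292508]
[  1.06361673 223.03451534   0.        ]
```

View pics/g1.png

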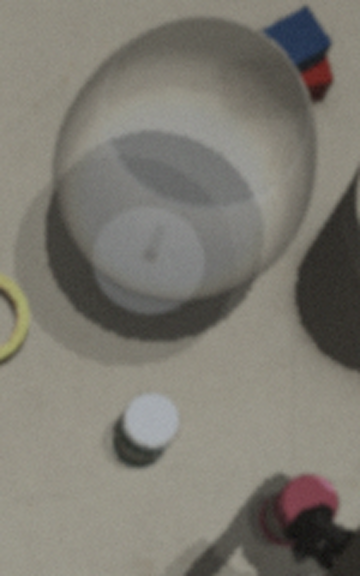

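Request:
{"api": "drive_tool", "payload": {"rows": [4,40,6,-4,0,0,100,4,80,12,-8,0,0,100,4,125,18,-12,0,0,100,4,165,25,-15,0,0,100,4,200,31,-18,0,0,100,4,223,35,-18,0.5,0,100,4,223,35,-18,0.5,0,100,4,223,35,-18,0.5,0,100]}}

```text
clock: 13.4
eef_pos: [652.0, -272.2, 155.6]
tcp_rot: [3.067, 1.564, 2.667]
contact_force: [-0.3, -0.4, 0.5]
opening: 1.002
```

```bash
python3 - <<'E'
from h import *
snap('side','b1',(360,170,520,330),3.5)
E
python3 plan.py 655 -273.5 76
```

```text
shift [79.8  0.2  3.8] rot [-0.3 -0.4 -0. ] F [-0.17  0.18  0.4 ] t 13.45 op 0.999 p [ 651.9 -272.5  155.9] q [-0.4   0.53  1.48  0.    1.14 -1.57]
```

View pics/b1.png

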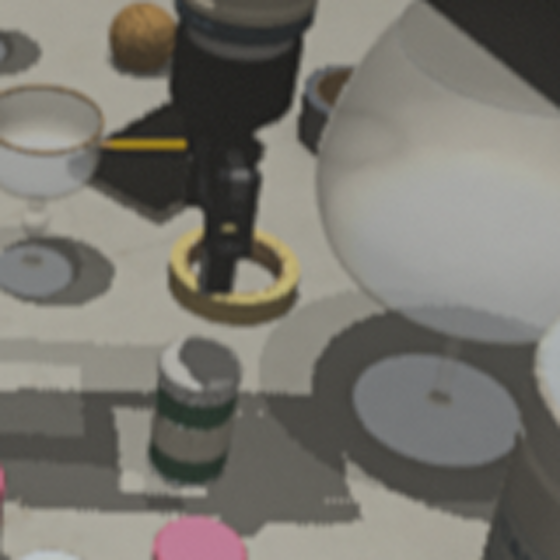

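```bash
cat > chk.py <<'E'
import io,contextlib
from ba import *
c=np.load('cal.npy'); 
def calproj(n,P): return pr(n,np.atleast_2d(np.array(P,float)),c[13:20] if n=='side' else c[20:27])
E
python3 - <<'E'
from chk import *
s=r.sense(); M=R.from_euler('xyz',s['tcp_rot']).as_matrix(); p=s['eef_pos']
for sg in(-1,1):
  for b in (42.5,57): print(sg,b,calproj('side',p+M@[-13,sg*b,0]),(calproj('side',p+M@[-13,sg*b,0])-[360,170])*3.5)
print((calproj('side',[655.2,-273.8,95])-[360,170])*3.5)
E
```

```text
-1 42.5 [[419.7833056  261.77460538]] [[209.24156958 321.21111885]]
-1 57 [[420.49179581 266.016856  ]] [[211.72128534 336.05899602]]
1 42.5 [[415.8952804  238.56575063]] [[195.63348139 239.98012721]]
1 57 [[415.27410458 234.86888429]] [[193.45936603 227.04109501]]
[[194.66874312 364.51947102]]
```

```bash
python3 - <<'E'
from chk import *
for nm,p,phi,ob in (('A',[449.7,-113.7,151],76,(312.8,233.4)),('A2',[449.6,-113.7,75.2],76,(200/6+280,345/6+200)),('C',[479.3,-416.7,159.9],49,(163/4+330,350/4+230)),('C2',[480.3,-417.2,75.6],49,(150/4+330,467/4+230)),('B',[651.9,-272.5,155.9],67.3,(218/3.5+360,291/3.5+170))):
  a=np.radians(phi); Y=np.array([np.cos(a),np.sin(a),0])
  print(nm,np.round(ob,1),[(calproj('side',np.array(p)+[0,0,13]+Y*b)[0].round(1)) for b in(-50,0,50)])
E
```

```text
Traceback (most recent call last):
  File "chk.py", line 2, in <module>
    from ba import *
  File "ba.py", line 18, in <module>
    s=least_squares(res,p0,loss='soft_l1')
  File "ba.py", line 16, in res
    return np.r_[(pr('side',cs,a)-S).ravel(),(pr('top',cs[:4],b)-T).ravel(),(pr('side',tin,a)-ts).ravel(),(pr('top',tin,b)-tt).ravel(),a/pri,b/pri]
                                                                             ~~^^^^^^^^^^^^^^
  File "ba.py", line 9, in pr
    Tm,f,cx,cy=cam(n); q=(P-Tm[:3,3]-c[3:6])@Tm[:3,:3]@R.from_rotvec(c[:3]).as_matrix()
               ~~~^^^
  File "h.py", line 4, in cam
    p=camera_params(n); f=240/np.tan(np.radians(p['vertical_fov']/2)); return p['pose'],f,p['cx'],p['cy']
ValueError: time passes only in moves, steps and waits
```

```bash
python3 - <<'E'
s=open('h.py').read()
s=s.replace("def cam(n):","import functools\n@functools.lru_cache(None)\ndef cam(n):"); open('h.py','w').write(s)
s=open('ba.py').read()
s=s.replace("s=least_squares(res,p0,loss='soft_l1')\nif __name__=='__main__':","if __name__=='__main__':\n    s=least_squares(res,p0,loss='soft_l1')"); open('ba.py','w').write(s)
E
python3 - <<'E'
from chk import *
for nm,p,phi,ob in (('A',[449.7,-113.7,151],76,(312.8,233.4)),('A2',[449.6,-113.7,75.2],76,(200/6+280,345/6+200)),('C',[479.3,-416.7,159.9],49,(163/4+330,350/4+230)),('C2',[480.3,-417.2,75.6],49,(150/4+330,467/4+230)),('B',[651.9,-272.5,155.9],67.3,(218/3.5+360,291/3.5+170))):
  a=np.radians(phi); Y=np.array([np.cos(a),np.sin(a),0])
  print(nm,np.round(ob,1),[(calproj('side',np.array(p)+[0,0,13]+Y*b)[0].round(1)) for b in(-50,0,50)])
E
```

```text
A [312.8 233.4] [array([313.4, 243.5]), array([311.4, 230.8]), array([309.5, 219. ])]
A2 [313.3 257.5] [array([313.6, 268.2]), array([311.7, 255.2]), array([309.9, 243. ])]
C [370.8 317.5] [array([369.1, 327.7]), array([376.3, 309.9]), array([383. , 293.5])]
C2 [367.5 346.8] [array([367.2, 356.6]), array([374.1, 338.8]), array([380.6, 322.1])]
B [422.3 253.1] [array([420.2, 263.9]), array([417.8, 249.8]), array([415.5, 236.6])]
```

Request:
{"api": "drive_tool", "payload": {"rows": [25,0,4,0,-0.4,0,100,50,0,4,0,-0.4,0,100,66,0,4,0,-0.4,0,100,76,0,4,0,-0.4,0,100,80,0,4,0,-0.4,0,100]}}

```text
clock: 14.08
eef_pos: [654.9, -274.0, 75.6]
tcp_rot: [1.655, 1.57, 1.253]
contact_force: [0.2, 0.5, -0.8]
opening: 1.004
```

```bash
python3 - <<'E'
from h import *
snap('side','b2',(360,170,480,330),3.5)
E
python3 plan.py 655 -273.5 45
```

```text
shift [30.5  0.4 -0.1] rot [-0.3 -0.  -0. ] F [ 0.74 -0.14 -1.49] t 14.125 op 0.996 p [ 655.  -273.9   75.5] q [-0.4   0.61  1.53  0.    1.   -1.57]
```

View pics/b2.png

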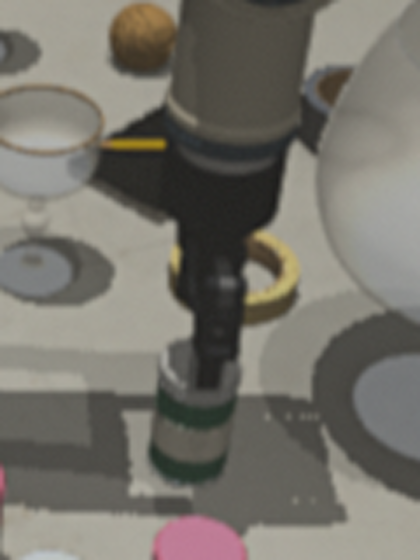

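Request:
{"api": "drive_tool", "payload": {"rows": [10,0,-3,0,0,0,100,20,0,-4,0,0,0,100,30,0,-4,0,0,0,100,30,0,-4,0,0,0,100,30,0,-4,0,0,0,55,30,0,-4,0,0,0,40,30,0,-4,0,0,0,40,30,0,-4,0,0,0,40,30,0,-4,0,0,0,40], "newtons": 70}}

```text
clock: 15.25
eef_pos: [652.0, -272.3, 46.6]
tcp_rot: [0.555, 1.569, 0.154]
contact_force: [-0.3, 1.8, 5.1]
opening: 0.63
```

Request:
{"api": "drive_tool", "payload": {"rows": [-10,0,0,0,0,0,40,-20,0,0,0,0,0,40,-30,0,0,0,0,0,40,-40,0,0,0,0,0,40,-40,0,0,0,0,0,40,-40,0,0,0,0,0,40]}}

```text
clock: 16.0
eef_pos: [651.7, -272.3, 86.3]
tcp_rot: [0.705, 1.569, 0.304]
contact_force: [0.5, -0.7, -5.0]
opening: 0.63
```

```bash
python3 - <<'E'
from h import *
for i in range(3):
    grab_frame('side'); s=r.sense(); print(s['contact_force'].round(2),s['joint_efforts'][1:3].round(2))
snap('side','b3',(360,170,480,330),3.5)
E
python3 plan.py 448 264 200
```

```text
[ 0.07  0.06 -5.23] [-77.71 -33.33]
[-1.46 -0.29 -5.55] [-77.52 -33.19]
[ 0.26 -0.27 -5.36] [-77.36 -33.09]
shift [-113.8  414.4 -396.7] rot [-53.5   0.1  -0. ] F [ 0.27 -0.52 -5.29] t 16.2 op 0.626 p [ 651.7 -272.3   86.1] q [-0.4   0.59  1.54  0.    1.01 -1.57]
```

View pics/b3.png

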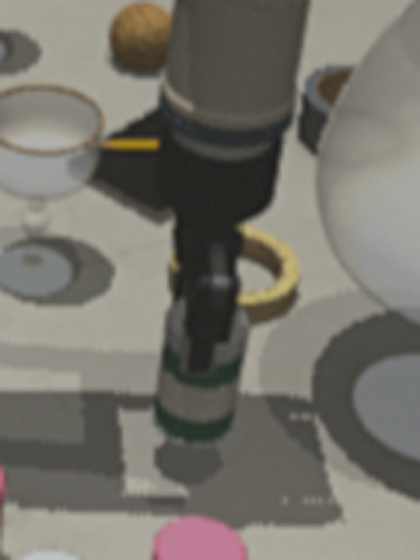

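Tin B is full (5.3 N, about 0.54 kg). I'll lift it clear and carry it to the case.

Request:
{"api": "drive_tool", "payload": {"rows": [-50,0,0,0,0,0,40,-110,0,0,0,0,0,40,-170,0,0,0,0,0,40,-204,0,0,0,0,0,40,-204,0,0,0,0,0,40]}}

```text
clock: 16.82
eef_pos: [652.9, -273.0, 293.2]
tcp_rot: [0.139, 1.564, -0.262]
contact_force: [1.0, -0.0, -5.5]
opening: 0.626
```

```bash
python3 plan.py 460 0 290 80;python3 plan.py 440 262 290 105
```

```text
shift [   1.5  176.  -284.2] rot [-13.    0.4  -0. ] F [ 1.03 -0.01 -5.54] t 16.825 op 0.626 p [ 652.9 -273.   293.2] q [-0.4   0.42  1.34  0.    1.37 -1.57]
shift [   0.9  409.4 -404.8] rot [-38.    0.4   0.1] F [ 1.03 -0.01 -5.54] t 16.825 op 0.626 p [ 652.9 -273.   293.2] q [-0.4   0.42  1.34  0.    1.37 -1.57]
```

Request:
{"api": "drive_tool", "payload": {"rows": [1,25,-40,-3,0,0,40,1,50,-80,-6,0,0,40,1,75,-120,-9,0,0,40,1,100,-160,-12,0,0,40,1,130,-210,-13,0,0,40,1,155,-250,-13,0,0,40,1,180,-284,-15,0,0,40,1,215,-305,-18,0,0,40,1,250,-325,-22,0,0,40,1,290,-345,-27,0,0,40]}}

```text
clock: 18.08
eef_pos: [446.9, 129.5, 287.9]
tcp_rot: [-0.76, 1.567, -0.688]
contact_force: [-0.3, -0.4, -5.2]
opening: 0.628
```

```bash
python3 plan.py 440 262 220 105
```

```text
shift [ 67.5 132.9   2.6] rot [-10.8   0.2   0.2] F [-0.31 -0.41 -5.21] t 18.075 op 0.628 p [446.9 129.5 287.9] q [ 0.28  0.02  1.86 -0.    1.26 -1.36]
```

Request:
{"api": "drive_tool", "payload": {"rows": [0,40,1,-4,0,0,40,0,80,2,-8,0,0,40,10,115,2,-11,0,0,40,35,133,2.6,-11,0,0,40,60,133,2.6,-11,0,0,40,67,133,2.6,-11,0,0,40,67,133,2.6,-11,0,0,40]}}

```text
clock: 18.95
eef_pos: [439.3, 261.5, 219.4]
tcp_rot: [-1.552, 1.567, -1.288]
contact_force: [0.4, -0.4, -3.9]
opening: 0.626
```

```bash
python3 - <<'E'
from h import *
snap('side','d1',(200,40,350,240),3); snap('top','d1t',(50,150,250,350),3)
a=cv2.imread('pics/d1.png');b=cv2.imread('pics/d1t.png');b=cv2.resize(b,(350,350));a=cv2.resize(a,(450,600));c=np.zeros((600,800,3),'uint8');c[:,:450]=a;c[:350,450:]=b;cv2.imwrite('pics/d1c.png',c)
E
python3 plan.py 440 262 120 105
```

```text
shift [100.9   0.4  -0.7] rot [0.1 0.2 0.2] F [ 0.17 -0.86 -4.07] t 19.05 op 0.629 p [440.4 262.  220.9] q [ 0.54  0.16  1.86 -0.    1.12 -1.3 ]
```

View pics/d1c.png

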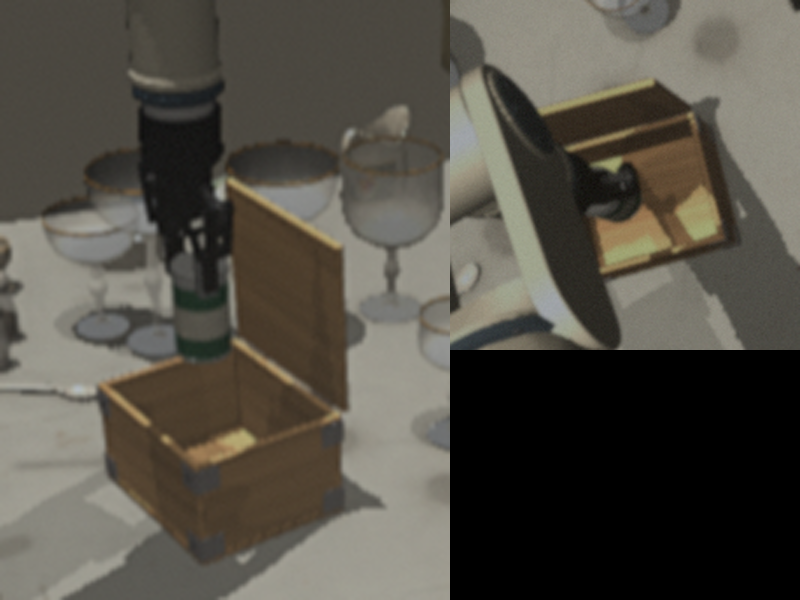

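Request:
{"api": "drive_tool", "payload": {"rows": [25,0,0,0,0,0,40,55,0,0,0,0,0,40,80,0,0,0,0,0,40,105,0,0,0,0,0,40,125,0,0,0,0,0,40,140,0,0,0,0,0,40,150,0,0,0,0,0,40,150,0,0,0,0,0,40]}}

```text
clock: 20.05
eef_pos: [440.9, 261.6, 70.7]
tcp_rot: [-0.939, 1.567, -0.675]
contact_force: [-0.7, -0.5, -4.9]
opening: 0.629
```

```bash
python3 - <<'E'
from h import *
snap('side','d2',(200,60,350,240),3.3)
E
python3 plan.py 440 262 55 105
```

```text
shift [16.1  0.6 -1.1] rot [0.1 0.2 0.2] F [ 1.07 -0.01 -5.22] t 20.1 op 0.629 p [441.2 261.8  71.1] q [ 0.54  0.36  1.99 -0.01  0.79 -1.3 ]
```

View pics/d2.png

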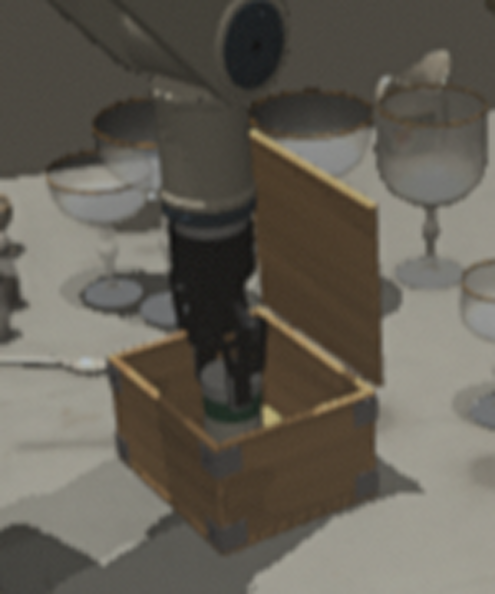

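Inside with no contact. I'll lower it gently.

Request:
{"api": "drive_tool", "payload": {"rows": [6,0,0,0,0,0,40,11,0,0,0,0,0,40,14,0,0,0,0,0,40,16,0,0,0,0,0,40,16,0,0,0,0,0,40,16,0,0,0,0,0,40]}}

```text
clock: 20.85
eef_pos: [441.3, 261.8, 55.2]
tcp_rot: [-0.758, 1.566, -0.494]
contact_force: [-0.4, -0.1, -4.8]
opening: 0.626
```

Request:
{"api": "drive_tool", "payload": {"rows": [1,0,0,0,0,0,40,2,0,0,0,0,0,40,2,0,0,0,0,0,40]}}

```text
clock: 21.22
eef_pos: [442.1, 262.2, 54.4]
tcp_rot: [-0.499, 1.565, -0.235]
contact_force: [-2.5, -0.1, 8.5]
opening: 0.625
```

Request:
{"api": "drive_tool", "payload": {"rows": [0,0,0,0,0,0,80,0,0,0,0,0,0,95,0,0,0,0,0,0,95,0,0,0,0,0,0,95]}}

```text
clock: 21.72
eef_pos: [442.1, 262.2, 54.3]
tcp_rot: [-0.503, 1.565, -0.239]
contact_force: [0.6, 1.0, -0.3]
opening: 0.95
```

Request:
{"api": "drive_tool", "payload": {"rows": [-20,0,0,0,0,0,95,-50,0,0,0,0,0,95,-100,0,0,0,0,0,95,-150,0,0,0,0,0,95,-210,0,0,0,0,0,95,-270,0,0,0,0,0,95,-320,0,0,0,0,0,95,-320,0,0,0,0,0,95]}}

```text
clock: 22.72
eef_pos: [441.9, 263.6, 378.6]
tcp_rot: [-0.066, 1.559, 0.198]
contact_force: [0.2, -0.1, -1.1]
opening: 0.947
```

```bash
python3 - <<'E'
from h import *
snap('side','e1',(200,60,350,240),3.3)
snap('top','e1t',(50,150,250,350),3)
E
python3 plan.py 440 262 375 105
```

```text
shift [-0.9 -0.5 -0.4] rot [0.1 0.3 0.2] F [ 0.28 -0.6  -0.06] t 22.825 op 0.949 p [440.2 262.6 374.1] q [ 0.54  0.05  1.65 -0.    1.44 -1.3 ]
```

View pics/e1.png

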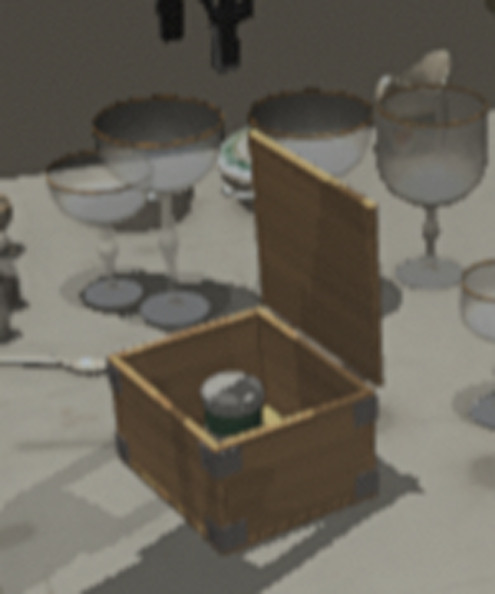

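View pics/e1t.png

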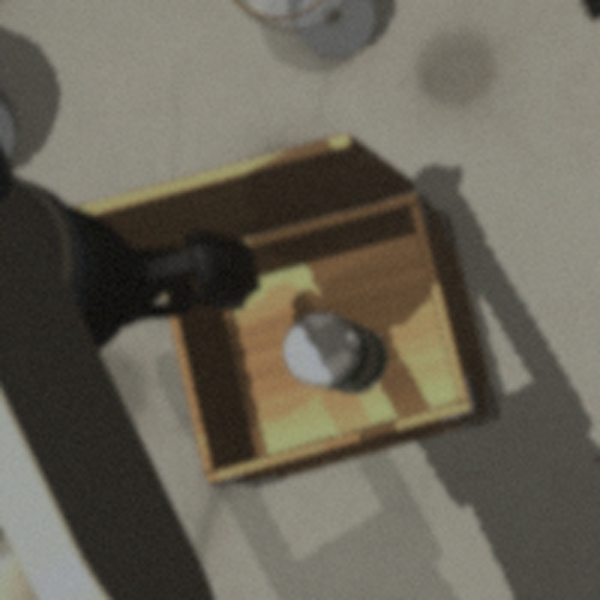

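```bash
python3 - <<'E'
from chk import *
p=c[:3]
def w(x,y,z): 
    a,b=np.cos(p[2]),np.sin(p[2]); return [p[0]+a*x-b*y,p[1]+b*x+a*y,z]
for th in (1.48,1.55,1.6,1.65,1.7):
    u=np.array([-np.cos(th),np.sin(th)]);n=np.array([np.sin(th),np.cos(th)]);h=np.array([85,115.5])
    o=h+180*u+9*n; i=h+180*u
    print(th,[calproj(k,w(q[0],y,q[1]))[0].round(1) for k in('top','side') for q in (o,i) for y in(-100,100)])
print('glass foot',pix2z('top',163,152,0), pix2z('top',145,138,110))
E
cat > cs.py <<'E'
import sys; from h import *
from scipy.spatial.transform import Rotation as R
p=np.load('cal.npy')[:3]; s=r.sense(); e=s['eef_pos']; a,b=np.cos(p[2]),np.sin(p[2]); d=e[:2]-p[:2]
print('case xyz',round(a*d[0]+b*d[1],1),round(-b*d[0]+a*d[1],1),round(e[2],1),'F',s['contact_force'].round(1),'t',s['clock'],'op',s['opening'])
M=R.from_euler('xyz',s['tcp_rot']).as_matrix();print(M.round(3).tolist())
E
python3 cs.py; python3 - <<'E'
import cv2
a=cv2.imread('pics/top0.png')[110:260,50:230]
cv2.imwrite('pics/z5.png',cv2.resize(a,(720,600),interpolation=2))
E
```

```text
1.48 [array([167.5, 199.9]), array([ 69., 228.]), array([168.7, 204.4]), array([ 70.1, 232.5]), array([312.1, 123.4]), array([274.8, 100.8]), array([309.4, 124.4]), array([272.2, 101.7])]
1.55 [array([166.1, 193.8]), array([ 67.7, 221.8]), array([167.1, 198.2]), array([ 68.6, 226.2]), array([315.8, 122.3]), array([278.3,  99.9]), array([313.2, 123.1]), array([275.8, 100.6])]
1.6 [array([165.1, 189.5]), array([ 66.9, 217.5]), array([166.1, 193.8]), array([ 67.8, 221.8]), array([318.5, 121.6]), array([280.8,  99.4]), array([315.8, 122.3]), array([278.3, 100. ])]
1.65 [array([164.2, 185.3]), array([ 66.3, 213.2]), array([165.1, 189.5]), array([ 67. , 217.5]), array([321.1, 121.2]), array([283.3,  99. ]), array([318.5, 121.7]), array([280.8,  99.5])]
1.7 [array([163.4, 181.2]), array([ 65.7, 209.1]), array([164.2, 185.3]), array([ 66.3, 213.3]), array([323.6, 120.9]), array([285.8,  98.8]), array([321.1, 121.3]), array([283.3,  99.1])]
glass foot [747.08510588 289.57304511   0.        ] [745.4037768  300.00016275 110.        ]
case xyz -19.3 0.1 374.1 F [ 0.3 -0.6 -0.1] t 22.825 op 0.9487452668589954
[[0.006, -0.261, 0.965], [-0.001, 0.965, 0.261], [-1.0, -0.003, 0.005]]
```

View pics/z5.png

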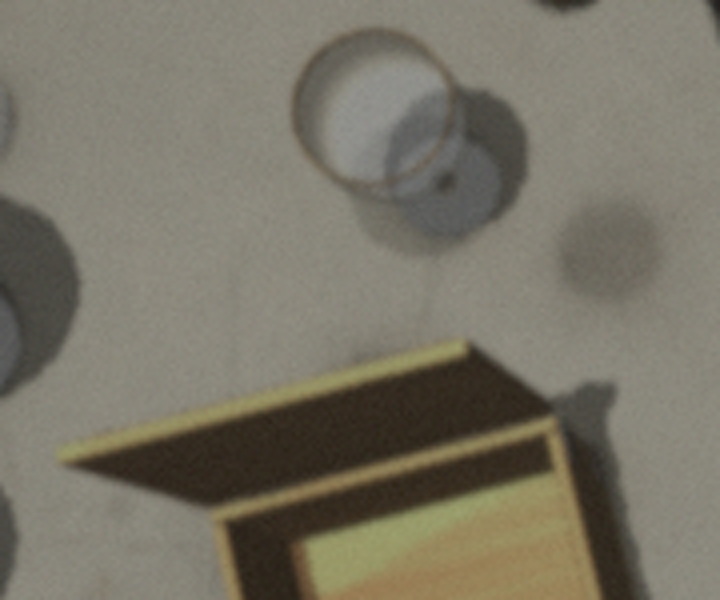

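Request:
{"api": "drive_tool", "payload": {"rows": [0,0,40,0,0,0,0,0,0,80,0,0,0,0,0,0,120,0,0,0,0,0,0,150,0,0,0,0,0,0,160,0,0,0,0,0,0,160,0,0,0,0,50,0,160,0,0,0,0,100,0,160,0,0,0,0,124,0,160,0,0,0,0,124,0,160,0,0,0,0]}}

```text
clock: 24.08
eef_pos: [593.1, 303.4, 249.2]
tcp_rot: [-1.268, 1.567, -1.003]
contact_force: [-0.4, 0.5, 0.3]
opening: -0.003
```

```bash
python3 - <<'E'
from h import *
snap('side','f1',(200,30,350,230),3)
E
python3 cs.py
```

```text
case xyz 140.3 -0.5 251.2 F [-0.1  0.5  0.2] t 24.125 op -0.002052207600918563
[[0.005, -0.261, 0.965], [-0.002, 0.965, 0.261], [-1.0, -0.003, 0.004]]
```

View pics/f1.png

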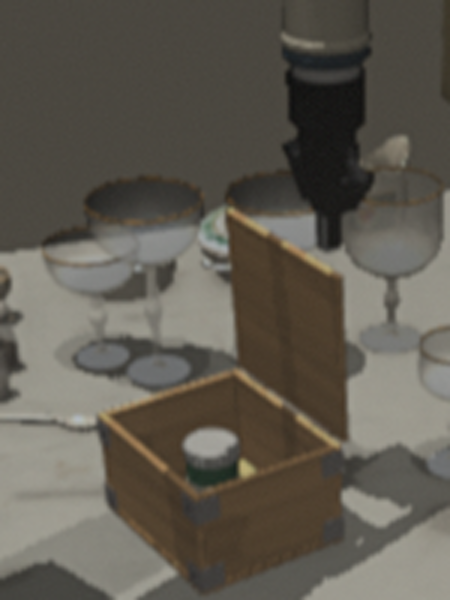

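Request:
{"api": "drive_tool", "payload": {"rows": [1,0,-25,0,0,0,0,1,0,-45,0,0,0,0,2,0,-65,0,0,0,0,7,0,-85,0,0,0,0,7,0,-85,0,0,0,0]}}

```text
clock: 24.75
eef_pos: [512.0, 281.9, 245.8]
tcp_rot: [-0.329, 1.564, -0.064]
contact_force: [0.9, -0.5, 0.5]
opening: 0.001
```

```bash
python3 - <<'E'
from h import *
snap('side','f2',(200,30,350,230),3)
E
python3 cs.py
```

```text
case xyz 55.9 -0.1 245.7 F [ 0.5 -0.   0.5] t 24.8 op -0.003250370753258376
[[0.007, -0.262, 0.965], [-0.0, 0.965, 0.262], [-1.0, -0.002, 0.007]]
```

View pics/f2.png

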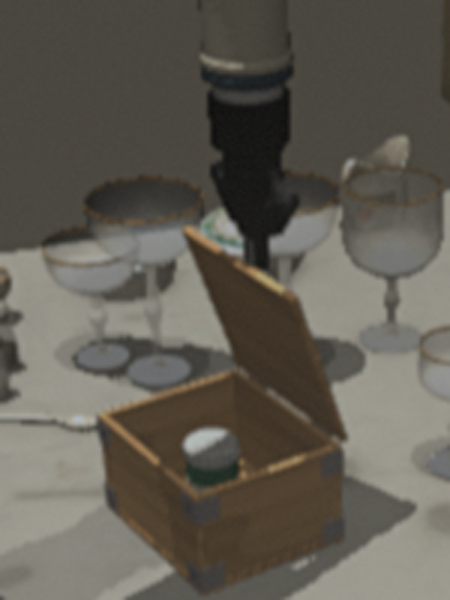

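Request:
{"api": "drive_tool", "payload": {"rows": [9,0,-19,0,0,0,0,19,0,-37,0,0,0,0,32,0,-53,0,0,0,0,47,0,-66,0,0,0,0,63,0,-78,0,0,0,0,82,0,-86,0,0,0,0,101,0,-92,0,0,0,0,101,0,-92,0,0,0,0]}}

```text
clock: 25.8
eef_pos: [424.8, 258.0, 143.8]
tcp_rot: [-0.428, 1.564, -0.163]
contact_force: [0.1, 1.4, 0.9]
opening: 0.001
```

```bash
python3 - <<'E'
from h import *
snap('side','f3',(200,30,350,230),3)
E
python3 cs.py
```

```text
case xyz -34.5 -0.0 144.6 F [ 0.4 -0.4  0.7] t 25.85 op -0.0012813705960068587
[[0.008, -0.262, 0.965], [-0.0, 0.965, 0.262], [-1.0, -0.002, 0.007]]
```

View pics/f3.png

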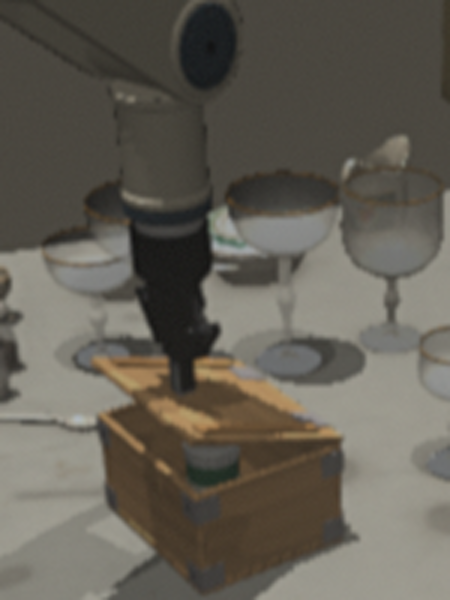

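Request:
{"api": "drive_tool", "payload": {"rows": [10,0,-2,0,0,0,0,16,0,-4,0,0,0,0,19,0,-4,0,0,0,0,21,0,-4,0,0,0,0,21,0,-4,0,0,0,0]}}

```text
clock: 26.48
eef_pos: [421.8, 257.3, 123.4]
tcp_rot: [-0.311, 1.563, -0.046]
contact_force: [-0.2, 0.2, 0.2]
opening: 0.0
```

```bash
python3 cs.py
```

```text
case xyz -38.4 -0.1 123.4 F [-0.2  0.2  0.2] t 26.475 op 0.00010450732134946109
[[0.007, -0.262, 0.965], [-0.0, 0.965, 0.262], [-1.0, -0.002, 0.007]]
```

Request:
{"api": "drive_tool", "payload": {"rows": [1,0,0,0,0,0,0,2,0,0,0,0,0,0,3,0,0,0,0,0,0]}}

```text
clock: 26.85
eef_pos: [421.9, 257.4, 120.5]
tcp_rot: [-0.305, 1.563, -0.04]
contact_force: [-0.2, 0.3, 1.1]
opening: 0.002
```

```bash
python3 - <<'E'
from h import *
snap('side','f4',(200,30,350,230),3)
E
python3 cs.py
```

```text
case xyz -38.5 -0.1 120.3 F [-0.8 -0.   0.5] t 26.9 op -0.0004471692752200416
[[0.007, -0.262, 0.965], [-0.0, 0.965, 0.262], [-1.0, -0.002, 0.007]]
```

View pics/f4.png

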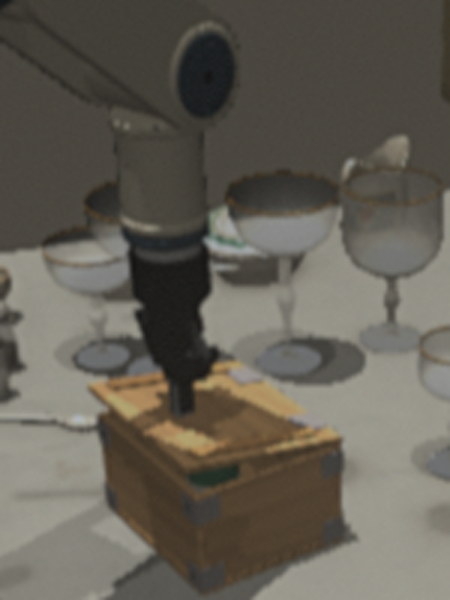

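Request:
{"api": "drive_tool", "payload": {"rows": [2,0,0,0,0,0,0,4,0,0,0,0,0,0,6,0,0,0,0,0,0,6,0,0,0,0,0,0]}}

```text
clock: 27.4
eef_pos: [421.8, 257.3, 114.1]
tcp_rot: [-0.339, 1.564, -0.074]
contact_force: [0.7, -0.7, -0.4]
opening: 0.001
```

```bash
python3 - <<'E'
from h import *
snap('side','f5',(200,130,350,230),5)
E
python3 cs.py
```

```text
case xyz -38.4 -0.1 114.2 F [-0.1  0.9  0.1] t 27.45 op 0.0020427972599151864
[[0.007, -0.262, 0.965], [-0.0, 0.965, 0.262], [-1.0, -0.002, 0.007]]
```

View pics/f5.png

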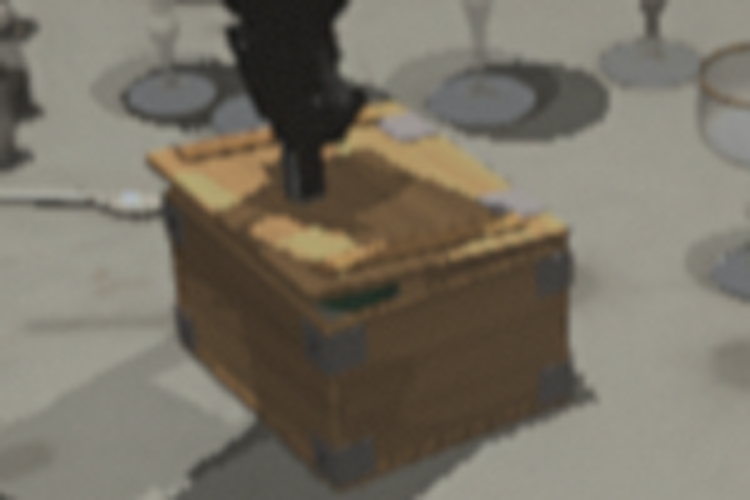

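Request:
{"api": "drive_tool", "payload": {"rows": [2,0,0,0,0,0,0,4,0,0,0,0,0,0,6,0,0,0,0,0,0,6,0,0,0,0,0,0]}}

```text
clock: 27.95
eef_pos: [421.8, 257.3, 108.0]
tcp_rot: [-0.344, 1.564, -0.08]
contact_force: [-0.2, -0.3, 0.6]
opening: 0.001
```

Request:
{"api": "drive_tool", "payload": {"rows": [1,0,0,0,0,0,0,2,0,0,0,0,0,0,2,0,0,0,0,0,0]}}

```text
clock: 28.32
eef_pos: [421.9, 257.2, 105.9]
tcp_rot: [-0.352, 1.564, -0.087]
contact_force: [0.8, -0.4, 0.0]
opening: -0.002
```

```bash
python3 - <<'E'
from h import *
snap('side','f6',(200,130,350,230),5)
E
python3 cs.py
```

```text
case xyz -38.4 -0.2 106.0 F [-0.   0.3 -1.2] t 28.375 op 0.0009411339535387908
[[0.007, -0.262, 0.965], [-0.001, 0.965, 0.262], [-1.0, -0.002, 0.007]]
```

View pics/f6.png

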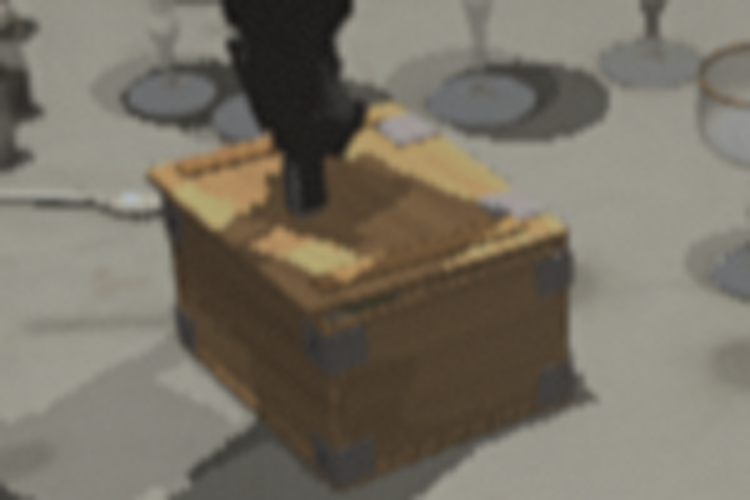

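Request:
{"api": "drive_tool", "payload": {"rows": [1,0,0,0,0,0,0,2,0,0,0,0,0,0,2,0,0,0,0,0,0]}}

```text
clock: 28.75
eef_pos: [421.9, 257.2, 103.9]
tcp_rot: [-0.355, 1.564, -0.09]
contact_force: [-0.3, -0.6, 0.3]
opening: 0.004
```

Request:
{"api": "drive_tool", "payload": {"rows": [1,0,0,0,0,0,0,2,0,0,0,0,0,0,2,0,0,0,0,0,0]}}

```text
clock: 29.12
eef_pos: [421.9, 257.2, 101.8]
tcp_rot: [-0.366, 1.564, -0.101]
contact_force: [0.3, -1.5, -0.2]
opening: 0.004
```

```bash
python3 - <<'E'
from h import *
snap('side','f7',(200,130,350,230),5)
E
python3 cs.py
```

```text
case xyz -38.4 -0.2 101.8 F [ 0.1 -0.1  0.3] t 29.175 op 5.968520011575757e-05
[[0.007, -0.262, 0.965], [-0.001, 0.965, 0.262], [-1.0, -0.003, 0.007]]
```

View pics/f7.png

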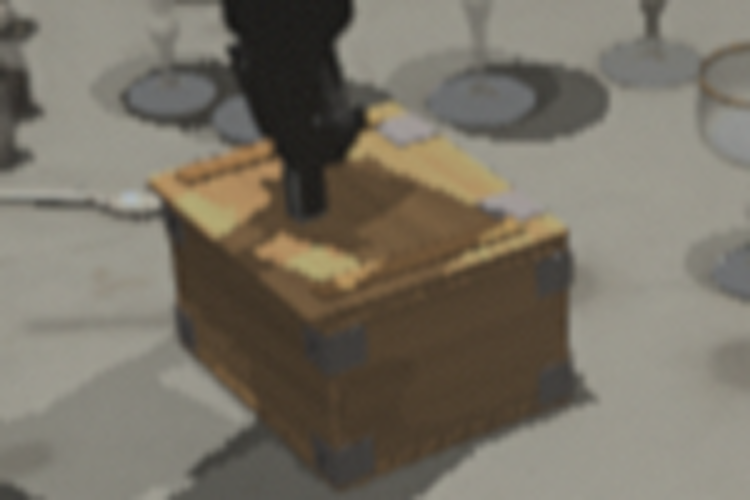

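Request:
{"api": "drive_tool", "payload": {"rows": [1,0,0,0,0,0,0,2,0,0,0,0,0,0,2,0,0,0,0,0,0]}}

```text
clock: 29.55
eef_pos: [421.9, 257.2, 100.1]
tcp_rot: [-0.358, 1.564, -0.093]
contact_force: [-0.8, -0.7, 5.4]
opening: 0.001
```

Request:
{"api": "drive_tool", "payload": {"rows": [1,0,0,0,0,0,0,2,0,0,0,0,0,0,2,0,0,0,0,0,0]}}

```text
clock: 29.92
eef_pos: [422.0, 257.3, 99.9]
tcp_rot: [-0.336, 1.563, -0.071]
contact_force: [-7.8, -3.8, 26.8]
opening: -0.001
```

Request:
{"api": "drive_tool", "payload": {"rows": [-5,0,0,0,0,0,0,-30,0,0,0,0,0,0,-80,0,0,0,0,0,0,-140,0,-20,0,0,0,0,-180,0,-50,0,0,0,0,-180,-60,-50,0,0,0,0,-180,-120,-50,0,0,0,0,-180,-180,-50,0,0,0,0,-180,-240,-50,0,0,0,0,-180,-240,-50,0,0,0,0]}}

```text
clock: 31.18
eef_pos: [435.9, 9.0, 280.1]
tcp_rot: [-0.448, 1.563, -0.189]
contact_force: [-0.4, 0.7, 0.8]
opening: -0.0
```

```bash
python3 - <<'E'
from h import *
snap('side','k1'); snap('top','k1t')
a=cv2.imread('pics/k1_raw.png')[130:230,200:350];cv2.imwrite('pics/k1z.png',cv2.resize(a,(750,500),interpolation=2))
E
python3 cs.py
```

```text
case xyz -90.2 -240.0 279.9 F [0.4 0.5 0.3] t 31.275 op 0.002364815833606748
[[0.007, -0.259, 0.966], [-0.0, 0.966, 0.259], [-1.0, -0.002, 0.007]]
```

View pics/k1.png

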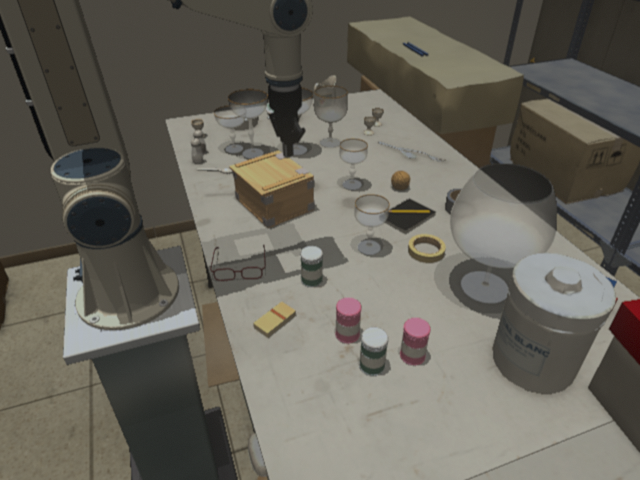

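View pics/k1z.png

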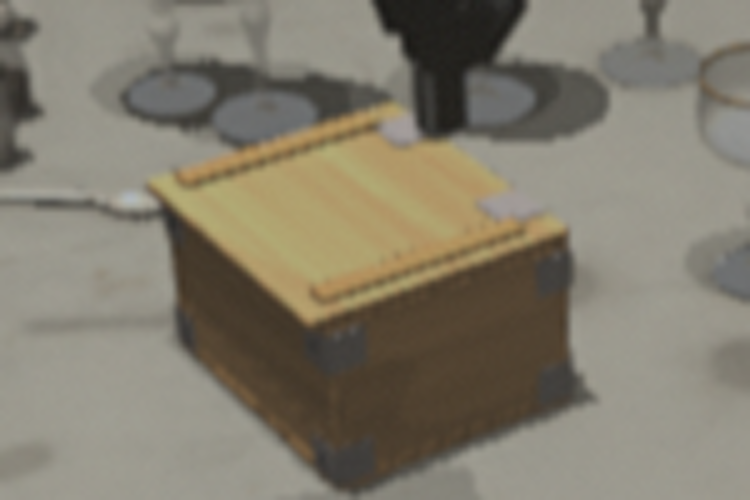

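View pics/k1t.png

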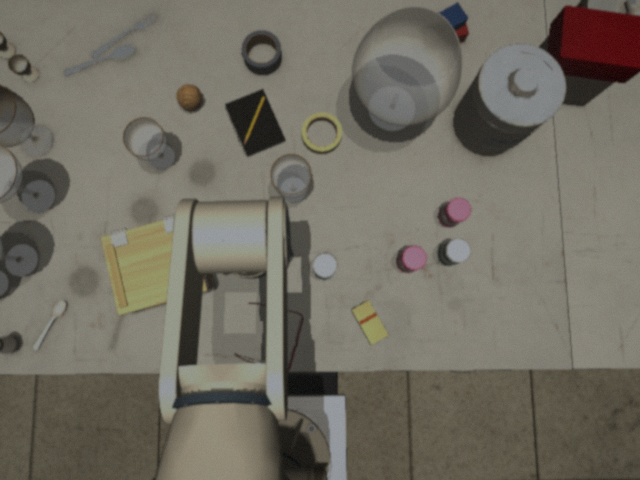

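```bash
python3 -c "
from rig import sign_off; print(sign_off())"
```

```text
the job is handed in; nothing more can be done
None
```

The full tin is upright in the case with the lid shut, and I handed the job in at about 31 s of the 72 s allowed.

- **Finding the full tin:** I lifted all three green tins. The two at about (450, -114) and (480, -417) pulled about 1.3 N each, so they are empty. The one at about (655, -273) pulled about 5.3 N (0.54 kg), so it is the full one. I put both empty tins back where they stood.
- **Case and lid:** After release, the pictures showed the full tin standing upright in the case. I pushed the lid over and pressed it down until it stopped solidly, at 27 N on the wrist.
- **Final pictures:** The lid lies flat on the rim with no visible gap, though the arm hides part of it in the top view. Both empty tins are upright on the bench at their starting spots, and the wine glass has not moved. The robot was clear of everything when I handed in.

Two checks disagreed:
- **Camera calibration:** The two cameras first differed by about 10 mm in y. A joint fit with small corrections to both cameras settled this.
- **Fingertip position:** The closed fingertips met the lid with the reported TCP about 24 mm lower than the lid's expected top. The side pictures of the open fingers showed a similar offset, so for the last stretch I used the force reading and pictures instead of the nominal height.

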